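Unlock the green instrument's quarter-turn fastener and open its panel

ROBOT

A 6-joint arm with a two-finger parallel gripper is mounted at the origin on the work surface. World frame = base frame: x ahead of the robot, y to its left, z up, the work surface at z = 0. Lengths are in m, angles in rad, forces in N, time in s.
With the tool pointing down it reaches from about 0.25 to 0.725 m from the base axis. Payload 4 kg.
Tool frame: the origin (TCP) lies midway between the tips of the shut fingers; the grasp point (between the pads) lies pinch_z behind it (pinch_z is the distance from the TCP to the grasp point, in m); z points along the fingers, y is the direction in which the jaws open and shut (so a half turn about z gives the same grasp; the last joint's range is limited). The gripper opens to 85 mm and grips with 20 to 120 N. Pads are 22 mm wide; open, the fingers measure 114 mm over their backs; the gripper's body (76 mm by 85 mm) begins 54 mm behind the grasp point. The pads swing forward as they close: fully open they stand 13 mm farther back than shut.
Start: joints at [1.145, 0.241, 0.005, 1.335, 0, 1.571], TCP at [0.207, 0.455, 0.231] pointing down, gripper open.
Joint ranges: [-2.72, 2.72], [-1.05, 1.87], [-1.09, 1.28], [-1.99, 2.15], [-1.42, 1.44], [-3.14, 3.14]. Speed limits (rad/s): [2.79, 2.79, 3.14, 3.14, 3.14, 3.14].

INTERFACE

Orientations are given as a unit quaternion [x, y, z, w].
In Python, from workcell import * gives the robot as it stands.
- The arm moves only by the tool move_arm, never from a script. Its argument "motion" is a list of rows, each a list of 3 entries, a list of its own where there are three numbers: the finger opening in mm, from 0 to 85.4, then the shift along the tool's x, y, z in units of 50 mm (1.0 is 50 mm), then the turn about the tool's z in units of 6 degrees (1.0 is 6 degrees). In form: [[claw, [dx, dy, dz], roll], ...]. A call has exactly 10 rows; each row is the pose to reach, as a shift and turn from the pose commanded when the call began, along the tool's axes at that moment; what a row does not reach only later rows make up. A row lasts 1/10 s, in which the tool goes at most 50 mm and 8.59 degrees, less where a joint would pass 70% of its speed; a pose out of reach is approached as far as the arm can. A call with a gripper value outside its range is refused whole. The fingers move at their own pace and stop on an object; the grip force is fixed at half the most. Time passes only in rows, so rows that repeat a pose let the fingers close, or fill a call up. It gives the time, the measured TCP pose, the force and the opening at its end, in the units of the state.
- get_obs(): the state, without advancing time (a new reading comes with each control period).
- camera(name): name is "scene" or "top" or "wrist"; returns a dict with "color" (480x640x3 uint8, red, green, blue), "fx", "fy", "cx", "cy" (pixels), "rvec" (rotation vector, rad) and "tvec" (3), from world to camera coordinates, as OpenCV has them; the wrist camera has in their place "mount" (4x4, takes a point from camera to tool coordinates, whose origin is the TCP and whose axes are the flange's). Camera axes: x right, y down, z forward; pixel columns grow to the right and rows downward; lengths in m; the calibration is good to about 2 mm. A picture is of the moment at which its call begins: read the wrist's pose just before it. There is no depth.
- job_done(): hands the job in, once; it reports no verdict.
The state is a dict: "clock": time; "joint_pos": joint angles; "joint_vel": joint speeds; "tau": joint torques, N m; "eef_pos": TCP position; "tool_rot": TCP orientation; "ft_force": force on the tool from outside, world axes, zero at the start; "ft_torque": the same for the moment, N m; "grip_width": finger opening in m.
Only numpy, scipy, OpenCV 4.12 (cv2) and the standard library are available. Lean on these libraries where they do the work, as an engineer would, in place of code of your own. Each camera call takes 0.05 s, during which the arm holds its last target.

TASK

On the electronics bench, open the green instrument so that the board inside can be reached: turn its black quarter-turn wing knob anticlockwise all the way from locked (red dot) to unlocked (white dot) while the panel is still shut, then swing the panel up by its steel bar handle until it stands about upright, and leave it open. Leave the grey instrument beside it untouched.

Things in the scene. Friction and masses are not known exactly. Their poses are not given: they have to be found in the camera images.
- green_box: Green instrument case fixed to the bench, left or right: 180 mm deep (its x; front is -x, towards the robot), 220 wide (its y), 80 high; origin at the centre of its underside, z up. Its whole top is a 6 mm access panel, upper face at z 86.5 mm, hinged along the far edge (axis parallel to y at x +90, z 80.5). Black wing knob front right, steel bar handle front left.
- green_cam (a joint): Wing knob, upright axis at case x -50, y -55 mm; wing 42 long, 14 thick, z 93 to 129, grip at z 115. Rad: 0 locked (wing along case x, white pointer at the red dot, to the front), grows anticlockwise from above to a stop at 1.571, unlocked (pointer at the white dot, -y). Starts at 0 to 0.2, takes 0.1 N m, stays put. Its tongue holds the panel shut until about 20 degrees from the stop.
- green_panel (a joint): Panel swing, rad: 0 shut, 1.571 upright, stop 1.75; stiff hinge, stays where left, about 5 N at the handle. Handle: round steel bar 10 mm thick, 70 long, parallel to case y, on a post at each end (60 free between), 30 clear beneath. Shut, its centre is at case x -60, y +50, z 121.5 mm; it rises on an arc about the hinge axis (radius 155), away from the robot.
- grey_box: The look-alike: same case, panel, knob and handle in grey, fixed on the other side of the bench. Not to be touched. Origin at the centre of its underside; axes and sizes as for the green one.

How it is judged:
By the outcome, as a careful person would: the job done as asked, in the order asked, and still so for the second after the job is handed in, with the robot touching nothing.
It also fails if it takes over 42 s, if anything falls off the work surface, if the arm or the gripper's body presses on something with over 40 N, if the wrist force passes 120 N, or if a joint passes its speed limit or range.

## Working session

There is one attempt and no reset: what is moved stays moved. The work goes in short steps, Python scripts to look and compute and a tool call to move; the robot and the scene stay as the last step left them, time stands still between calls to the robot, and variables do not carry over. Pictures are saved under pics/ and viewed, and the job is handed in when it is done.

Besides the shell and the picture viewer there is one more tool, called after "Request:" as a command line: name --argument value ..., lists and objects as JSON in quotes. move_arm: Moves the arm, as the interface text tells. Its arguments: {"type":"object","properties":{"motion":{"type":"array","items":{"type":"array"}}},"required":["motion"]}

```bash
mkdir -p pics; cat > h.py <<'E'
from workcell import *
import numpy as np, cv2
from scipy.spatial.transform import Rotation as R
def snap(n,f):
    c=camera(n); cv2.imwrite('pics/'+f,c['color'][:,:,::-1]); return c
def ray(c,u,v,z):
    Rm=cv2.Rodrigues(np.array(c['rvec'],float))[0]; t=np.array(c['tvec'],float).ravel()
    o=-Rm.T@t; d=Rm.T@np.array([(u-c['cx'])/c['fx'],(v-c['cy'])/c['fy'],1]); return o+d*(z-o[2])/d[2]
E
python3 - <<'E'
from h import *
import pickle
o=get_obs();print(o)
for n in('top','scene'):
    c=snap(n,n+'0.png');pickle.dump(c,open(n+'.pkl','wb'))
    print(n,c['fx'],c['cx'],c['cy'],c['rvec'],c['tvec'])
E
```

```text
{'clock': 0.0, 'joint_pos': array([ 1.14499754e+00,  2.41404069e-01,  3.72467042e-03,  1.33516418e+00,
       -8.10013096e-06,  1.57082225e+00]), 'joint_vel': array([ 0.00063481,  0.00016818, -0.00147118, -0.00026206, -0.00080143,
        0.00012214]), 'tau': array([ 2.78547581e-03, -3.72321546e+01,  2.52405024e+01,  1.69175252e-02,
        1.82045715e-04, -4.03588416e-06]), 'eef_pos': array([0.20627132, 0.45479105, 0.23041755]), 'tool_rot': array([ 2.11307268e-01,  9.77419148e-01, -1.00137352e-03, -2.12315170e-04]), 'ft_force': array([-0.39189606,  0.12797094, -0.22496741]), 'ft_torque': array([-0.02305555,  0.03599207, -0.00771895]), 'grip_width': 0.08541710918692058}
top 621.851983040681 324.3104767489694 239.38521678491352 [ 2.24387075 -2.17843307  0.08955115] [-0.07017912  0.54921985  1.24764471]
scene 461.960468240842 317.50197821310667 231.55227530847648 [ 1.13438904  2.44120079 -0.89422842] [ 0.39984936 -0.25664219  1.05133414]
```

```bash
ls; ls pics
```

```text
h.py
pics
scene.pkl
top.pkl
scene0.png
top0.png
```

View pics/top0.png

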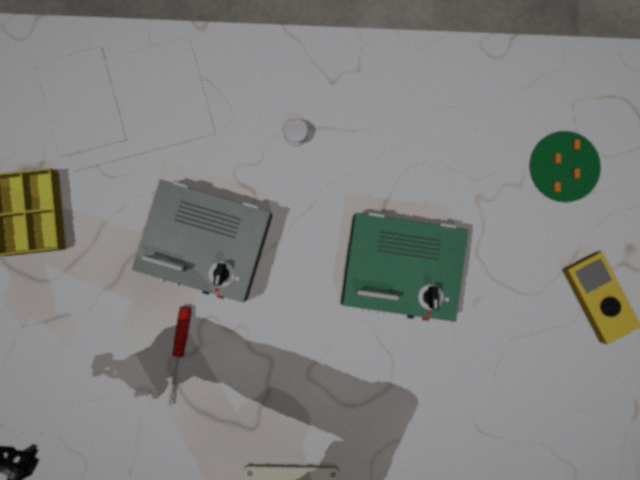

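View pics/scene0.png

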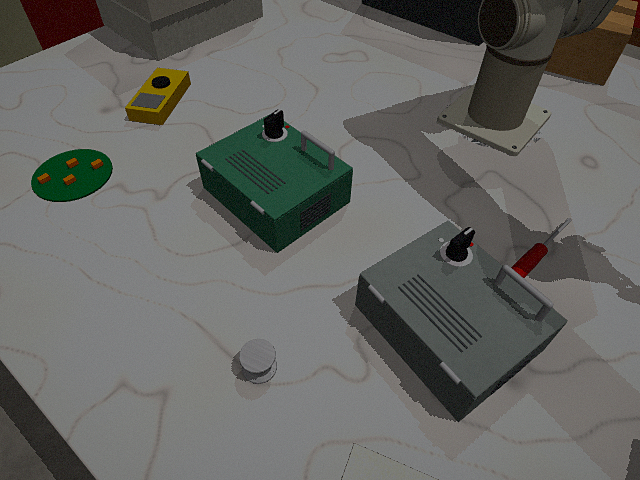

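The top view shows the green case around (405,267), its handle near (380,294) and its knob near (432,296). The grey case is on the left, around (203,240). Next I'll measure the green one.

```bash
python3 - <<'E'
from h import *
import pickle
c=pickle.load(open('top.pkl','rb'));im=c['color'];bgr=im[:,:,::-1].copy()
s=cv2.resize(bgr[195:335,330:485],None,fx=5,fy=4.2857*1,interpolation=cv2.INTER_CUBIC);cv2.imwrite('pics/crop0.png',s)
hsv=cv2.cvtColor(bgr,cv2.COLOR_BGR2HSV)
m=cv2.inRange(hsv,(60,80,60),(95,255,255));m[:, :330]=0;m[:,485:]=0
cs=max(cv2.findContours(m,0,2)[0],key=cv2.contourArea)
hull=cv2.convexHull(cs)
ap=cv2.approxPolyDP(hull,4,True)[:,0];print(ap)
rect=cv2.minAreaRect(hull);print(rect)
for p in ap: print(p,ray(c,*p,.0865).round(4))
for p in cv2.boxPoints(rect): print(p,ray(c,*p,.0865).round(4))
print('handle',ray(c,359,292,.1215),ray(c,401,296,.1215))
E
```

```text
[[356 214]
 [466 230]
 [454 319]
 [343 303]]
((404.69659423828125, 267.047607421875), (114.08812713623047, 93.02175903320312), 8.426968574523926)
[356 214] [ 0.5981 -0.1112  0.0865]
[466 230] [ 0.5739 -0.3246  0.0865]
[454 319] [ 0.4024 -0.3044  0.0865]
[343 303] [ 0.4272 -0.0908  0.0865]
[341.4523 304.6966] [ 0.4239 -0.088   0.0865]
[355.0845  212.67915] [ 0.6006 -0.1093  0.0865]
[467.9409  229.39862] [ 0.5752 -0.3284  0.0865]
[454.3087  321.41608] [ 0.3978 -0.3051  0.0865]
handle [ 0.45006214 -0.11772922  0.1215    ] [ 0.44482233 -0.19605478  0.1215    ]
```

View pics/crop0.png

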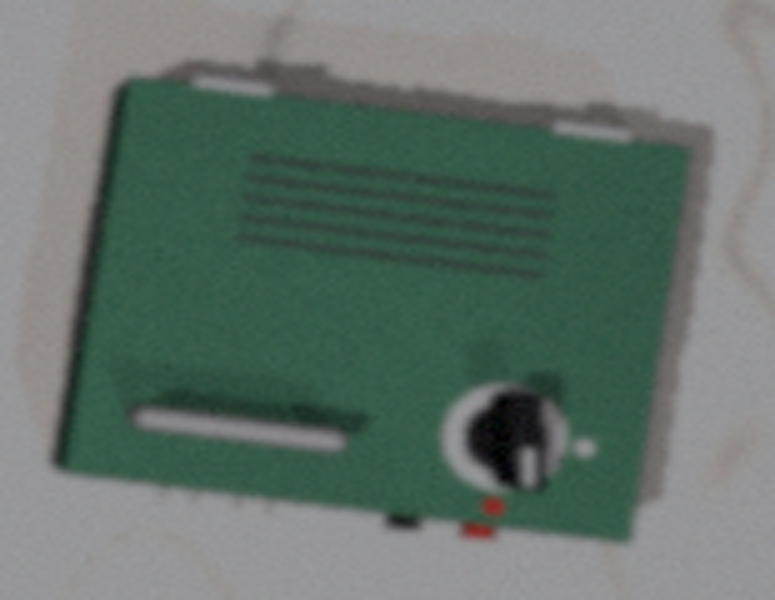

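```bash
cat >> h.py <<'E'
def tgt(p,jaw=None):
    # shift (units) & roll from the present pose to world p, jaw angle deg (world)
    o=get_obs(); Rm=R.from_quat(o['tool_rot']).as_matrix()
    d=Rm.T@(np.array(p)-o['eef_pos'])/.05
    j=np.degrees(np.arctan2(Rm[1,1],Rm[0,1]))
    r=None if jaw is None else -((jaw-j+180)%360-180)/6
    print('shift',d.round(3),'jaw now',round(j,2),'roll',r,'clock',o['clock'])
E
python3 - <<'E'
from h import *
import pickle, workcell
try: print(pinch_z)
except Exception as e: print(e,[x for x in dir(workcell) if x[0]!='_'])
c=pickle.load(open('top.pkl','rb'))
cen=np.array([.4994,-.2077]);y=-.117;M=np.array([[np.cos(y),-np.sin(y)],[np.sin(y),np.cos(y)]])
for n,l in dict(knob=(-.05,-.055),handle=(-.06,.05)).items(): print(n,cen+M@l)
print('knob seen',ray(c,431,297,.09));print('handle seen',ray(c,378.5,294.8,.1265), ray(c,358,291.8,.1265),ray(c,399,297.7,.1265))
print('pointer',ray(c,436,303.5,.129))
print(get_obs()['clock'])
tgt([.43,-.25,.23],83)
E
```

```text
0.0187
knob [ 0.44332151 -0.25648732]
handle [ 0.44564686 -0.15103784]
knob seen [ 0.4433239 -0.2585781  0.09     ]
handle seen [ 0.44607095 -0.15349951  0.1265    ] [ 0.45054273 -0.11542674  0.1265    ] [ 0.44177598 -0.19163054  0.1265    ]
pointer [ 0.4330824  -0.26009915  0.129     ]
0.1
shift [ -9.897 -10.991   0.031] jaw now 65.61 roll -2.899000008060218 clock 0.1
```

Request:
move_arm --motion '[[50,[-1,-1.1,-0.3],0],[50,[-2,-2.2,-0.3],0],[50,[-2.7,-3,-0.3],0],[50,[-3.4,-3.8,-0.3],-0.5],[50,[-4,-4.4,-0.3],-1],[50,[-4.6,-5.1,-0.3],-1.5],[50,[-5.2,-5.8,-0.3],-2],[50,[-5.8,-6.5,-0.3],-2.9],[50,[-6.4,-7.2,-0.3],-2.9],[50,[-7,-7.8,-0.3],-2.9]]'

```text
clock: 1.1
eef_pos: [0.3544, -0.0179, 0.2463]
tool_rot: [0.061, 0.998, 0.0, 0.0]
ft_force: [1.3, 0.3, 0.3]
grip_width: 0.0503
```

```bash
python3 - <<'E'
from h import *
print(get_obs()['eef_pos'],get_obs()['joint_pos'])
tgt([.443,-.258,.23],83)
E
```

```text
[ 0.35437868 -0.0178678   0.24629755] [-5.05697361e-02 -5.69812642e-02 -2.88446002e-01  1.33902212e+00
  2.24839242e-04  7.12384709e-02]
shift [-2.343 -4.552  0.326] jaw now 83.02 roll 0.003484648108189011 clock 1.1
```

Request:
move_arm --motion '[[50,[-0.4,-0.7,0],0],[50,[-0.8,-1.4,0],0],[50,[-1.2,-2.2,0],0],[50,[-1.6,-3.0,0],0],[50,[-2.0,-3.8,0],0],[50,[-2.25,-4.35,0.1],0],[50,[-2.34,-4.55,0.3],0],[50,[-2.34,-4.55,0.3],0],[50,[-2.34,-4.55,0.3],0],[50,[-2.34,-4.55,0.3],0]]'

```text
clock: 2.1
eef_pos: [0.4428, -0.2545, 0.2316]
tool_rot: [0.06, 0.998, 0.0, -0.0]
ft_force: [-0.0, 1.1, 0.1]
grip_width: 0.0502
```

```bash
python3 - <<'E'
from h import *
import pickle
o=get_obs();c=snap('wrist','w0.png');pickle.dump((o,c),open('w0.pkl','wb'))
print(o['eef_pos'],c['fx'],c['cx'],c['cy'],c['mount'])
tgt([.443,-.258,.0965],83)
E
```

```text
[ 0.44277167 -0.25454795  0.2316122 ] 357.48224628314176 315.08920170446527 241.0902447475194 [[-1.49777051e-05 -9.53238384e-01 -3.02219428e-01  7.81320561e-02]
 [ 9.99999540e-01 -3.04041292e-04  9.09425757e-04  4.28679029e-04]
 [-9.58786724e-04 -3.02219275e-01  9.53237951e-01 -1.43211507e-01]
 [ 0.00000000e+00  0.00000000e+00  0.00000000e+00  1.00000000e+00]]
shift [-0.008 -0.067  2.707] jaw now 83.1 roll 0.01717915059962157 clock 2.15
```

View pics/w0.png

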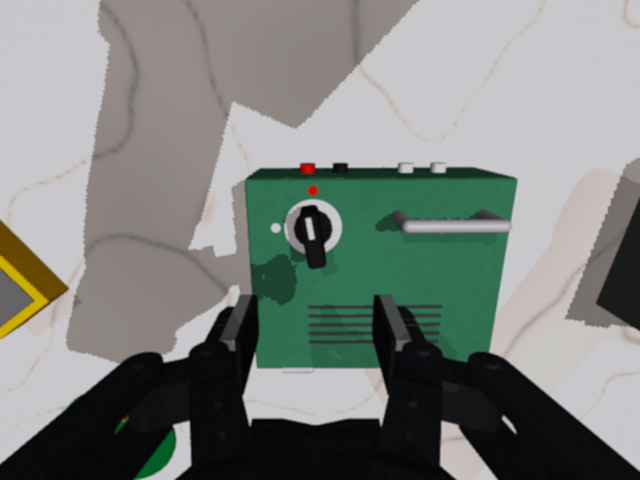

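The wrist view shows the wing from (309,208) to (317,266), the red dot at (313,190), the white dot at (276,228), and the bar from (408,226) to (508,227).

```bash
cat >> h.py <<'E'
def wray(o,c,u,v,z):
    Rm=R.from_quat(o['tool_rot']).as_matrix();M=np.array(c['mount'])
    d=Rm@M[:3,:3]@np.array([(u-c['cx'])/c['fx'],(v-c['cy'])/c['fy'],1]);p=Rm@M[:3,3]+o['eef_pos']
    return p+d*(z-p[2])/d[2]
E
python3 - <<'E'
from h import *
import pickle
o,c=pickle.load(open('w0.pkl','rb'))
f=lambda u,v,z:wray(o,c,u,v,z)[:2].round(4)
print('red',f(313,190,.087),'white',f(276,228,.087),'disc',f(314,227,.088))
a,b=f(309.5,210,.129),f(317.5,264,.129);print('wing',a,b,(a+b)/2,np.degrees(np.arctan2(*(b-a)[::-1])))
a,b=f(408,226,.1265),f(508,227,.1265);print('bar',a,b,(a+b)/2)
for p in [(248,179),(515,178),(491,367),(257,367)]: print('corner',f(*p,.0865))
im=c['color'][190:280,260:370,::-1];cv2.imwrite('pics/w0c.png',cv2.resize(im,None,fx=6,fy=6,interpolation=2))
E
```

```text
red [ 0.4127 -0.2518] white [ 0.4405 -0.2864] disc [ 0.4432 -0.2547]
wing [ 0.4194 -0.255 ] [ 0.4604 -0.2542] [ 0.4399 -0.2546] 1.117824582386152
bar [ 0.4402 -0.1862] [ 0.4496 -0.1147] [ 0.4449  -0.15045]
corner [ 0.3977 -0.3025]
corner [ 0.4227 -0.0898]
corner [ 0.6012 -0.1041]
corner [ 0.5742 -0.3254]
```

View pics/w0c.png

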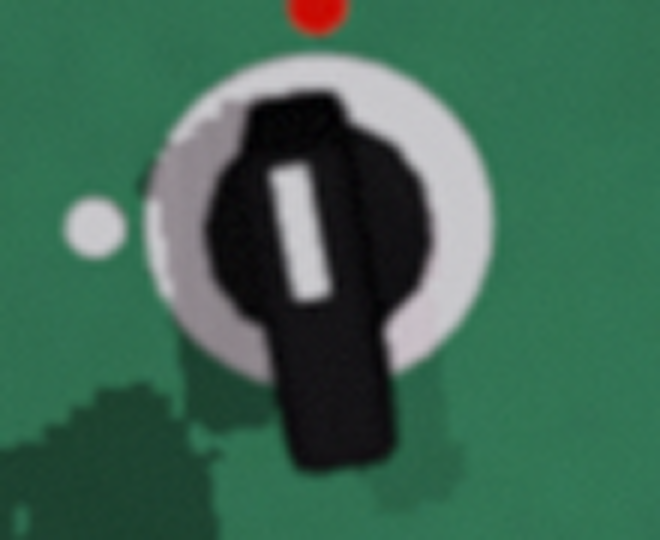

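```bash
python3 - <<'E'
from h import *
print(get_obs()['eef_pos'])
tgt([.443,-.256,.0965],91)
E
```

```text
[ 0.442966   -0.25464817  0.23186535]
shift [-0.003 -0.027  2.707] jaw now 83.1 roll -1.3161541827337118 clock 2.15
```

Request:
move_arm --motion '[[50,[0,-0.03,0.5],-1.3],[50,[0,-0.03,1.0],-1.3],[50,[0,-0.03,1.5],-1.3],[50,[0,-0.03,2.0],-1.3],[50,[0,-0.03,2.5],-1.3],[50,[0,-0.03,2.7],-1.3],[50,[0,-0.03,2.7],-1.3],[10,[0,-0.03,2.7],-1.3],[10,[0,-0.03,2.7],-1.3],[10,[0,-0.03,2.7],-1.3]]'

```text
clock: 3.15
eef_pos: [0.4441, -0.2568, 0.0981]
tool_rot: [-0.007, 1.0, 0.001, 0.002]
ft_force: [1.2, 4.7, 2.9]
grip_width: 0.0135
```

Request:
move_arm --motion '[[10,[0,0,0],0],[10,[0,0,0],0],[10,[0,0,0],0],[10,[0,0,0],0],[10,[0,0,0],0],[10,[0,0,0],0],[10,[0,0,0],0],[10,[0,0,0],0],[10,[0,0,0],0],[10,[0,0,0],0]]'

```text
clock: 4.15
eef_pos: [0.4442, -0.2568, 0.0981]
tool_rot: [-0.007, 1.0, 0.0, 0.002]
ft_force: [0.7, 4.1, 6.1]
grip_width: 0.013
```

```bash
python3 - <<'E'
from h import *
o=get_obs();print(o['ft_force'],o['ft_torque'],o['grip_width'],o['joint_pos']);tgt([.443,-.256,.0965],173.3)
snap('scene','s1.png')
E
```

```text
[0.71982543 4.14057627 6.06746342] [ 0.94639528 -0.01830722  0.05404291] 0.013036291827692455 [-0.52576332  0.36245704 -0.19115791  1.01460616  0.00252389 -0.54061059]
shift [0.024 0.017 0.031] jaw now 90.85 roll -13.741507252922153 clock 4.15
```

View pics/s1.png

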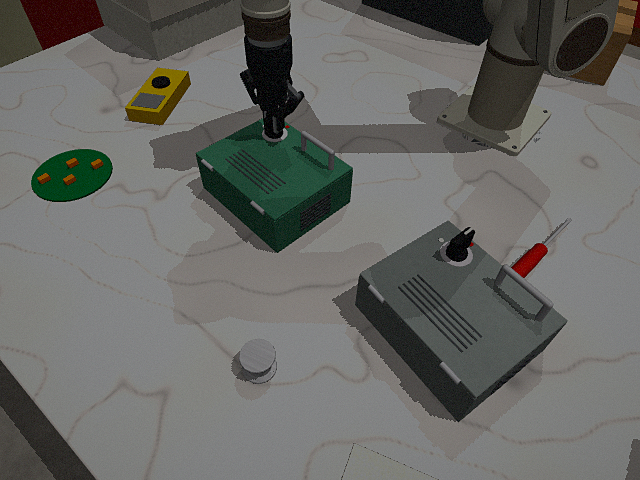

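The wing is gripped at 13 mm with low forces, so I'll turn it anticlockwise.

Request:
move_arm --motion '[[10,[0,0,0],-0.7],[10,[0,0,0],-1.4],[10,[0,0,0],-2.2],[10,[0,0,0],-3.0],[10,[0,0,0],-3.8],[10,[0,0,0],-4.6],[10,[0,0,0],-5.4],[10,[0,0,0],-6.2],[10,[0,0,0],-7.0],[10,[0,0,0],-7.5]]'

```text
clock: 5.2
eef_pos: [0.4442, -0.2567, 0.0981]
tool_rot: [-0.391, 0.921, -0.0, 0.002]
ft_force: [0.6, 5.4, 6.1]
grip_width: 0.0134
```

Request:
move_arm --motion '[[10,[0,0,0],-0.8],[10,[0,0,0],-1.6],[10,[0,0,0],-2.4],[10,[0,0,0],-3.2],[10,[0,0,0],-4.0],[10,[0,0,0],-4.8],[10,[0,0,0],-5.4],[10,[0,0,0],-6.0],[10,[0,0,0],-6.3],[10,[0,0,0],-6.5]]'

```text
clock: 6.2
eef_pos: [0.4441, -0.2567, 0.098]
tool_rot: [-0.674, 0.738, -0.001, 0.002]
ft_force: [1.0, 5.1, 5.5]
grip_width: 0.0131
```

```bash
python3 - <<'E'
from h import *
o=get_obs();print(o['ft_force'],o['ft_torque'],o['grip_width'],o['joint_pos']);tgt([.443,-.256,.0965],173.3)
E
```

```text
[0.97152726 5.05115758 5.50879958] [ 1.15904707 -0.05362018 -0.83960207] 0.01313540349275102 [-0.5258785   0.36247202 -0.19121024  1.01477212  0.00300664 -2.00593961]
shift [-0.012  0.024  0.031] jaw now 174.8 roll 0.25021456471836717 clock 6.2
```

Request:
move_arm --motion '[[50,[0,0,0],0.2],[50,[0,0,0],0.2],[50,[0,0,0],0.2],[50,[0,0,0],0.2],[50,[0,0,-0.5],0.2],[50,[0,0,-1.2],0.2],[50,[0,0,-2.0],0.2],[50,[-1.0,0,-2.2],0.2],[50,[-1.8,0,-2.2],0.2],[50,[-2.0,0,-2.2],0.2]]'

```text
clock: 7.2
eef_pos: [0.452, -0.1552, 0.207]
tool_rot: [-0.668, 0.744, -0.0, 0.001]
ft_force: [0.8, -0.4, -0.2]
grip_width: 0.0501
```

```bash
python3 - <<'E'
from h import *
import pickle
for k in range(1):
    o=get_obs();c=snap('wrist','w1.png');pickle.dump((o,c),open('w1.pkl','wb'))
print(get_obs()['eef_pos'],get_obs()['ft_force'],o['joint_pos']);tgt([.445,-.152,.1028],173.3)
E
```

```text
[ 0.45200485 -0.15523002  0.20656227] [ 0.47429681  0.34130484 -0.51181748] [-3.31325936e-01  2.09128301e-01 -9.98443290e-02  1.26119512e+00
  8.08277865e-04 -1.79371209e+00]
shift [-0.048  0.147  2.075] jaw now 173.82 roll 0.08592755497922629 clock 7.25
```

View pics/w1.png

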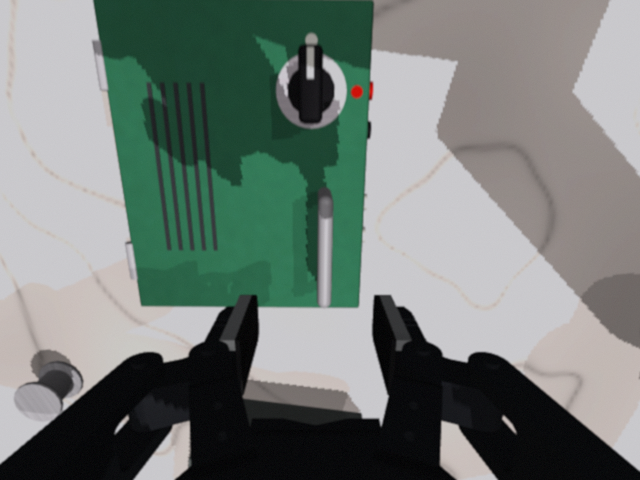

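The wing's pointer now lies on the white dot near (312,45), so it is unlocked. The bar runs from (325,195) to (324,305).

```bash
python3 - <<'E'
from h import *
import pickle
o,c=pickle.load(open('w1.pkl','rb'))
f=lambda u,v,z:wray(o,c,u,v,z)[:2].round(4)
a,b=f(325.5,192,.1215),f(324,305,.1215);print('bar',a,b,(a+b)/2)
a,b=f(312,40,.129),f(311,120,.129);print('wing',a,b,np.degrees(np.arctan2(*(a-b)[::-1])),'white dot',f(312,37,.087),'disc',f(312,90,.088),'red',f(357,92,.087))
for p in [(372,2),(359,306),(141,305)]: print('corner',f(*p,.0865))
E
```

```text
bar [ 0.4407 -0.1915] [ 0.4498 -0.1111] [ 0.44525 -0.1513 ]
wing [ 0.4398 -0.2773] [ 0.445  -0.2359] -97.15908042307679 white dot [ 0.439  -0.2877] disc [ 0.4425 -0.2558] red [ 0.4121 -0.2513]
corner [ 0.3987 -0.3034]
corner [ 0.4223 -0.0886]
corner [ 0.6002 -0.1088]
```

Request:
move_arm --motion '[[50,[-0.05,0.13,0],0.1],[50,[-0.05,0.13,0.4],0.1],[50,[-0.05,0.13,0.9],0.1],[50,[-0.05,0.13,1.4],0.1],[50,[-0.05,0.13,1.8],0.1],[50,[-0.05,0.13,2.07],0.1],[50,[-0.05,0.13,2.07],0.1],[4,[-0.05,0.13,2.07],0.1],[4,[-0.05,0.13,2.07],0.1],[4,[-0.05,0.13,2.07],0.1]]'

```text
clock: 8.25
eef_pos: [0.4458, -0.1552, 0.1038]
tool_rot: [-0.662, 0.749, -0.001, -0.0]
ft_force: [-1.1, -0.3, 6.9]
grip_width: 0.008
```

```bash
python3 - <<'E'
from h import *
o=get_obs();print(o['eef_pos'],o['ft_force'],o['grip_width'])
snap('scene','s2.png')
tgt(o['eef_pos'],173.3)
# arc: shifts in tool units; hinge axis relative to bar: (+150,-41)
for y in (173.3,):
  for th in range(0,100,5):
    t=np.radians(th);a=np.arctan2(41,-150)-t
    print(th,((155.5*np.cos(a)+150)/50).round(2),((155.5*np.sin(a)-41)/50).round(2))
E
```

```text
[ 0.44583361 -0.15524495  0.10377699] [-1.10900737 -0.27703534  6.90909845] 0.008000128208392143
shift [0.    0.001 0.002] jaw now 172.99 roll -0.05240111274091911 clock 8.3
0 0.0 -0.0
5 0.08 0.26
10 0.19 0.51
15 0.31 0.75
20 0.46 0.98
25 0.63 1.19
30 0.81 1.39
35 1.01 1.57
40 1.23 1.74
45 1.46 1.88
50 1.7 2.01
55 1.95 2.11
60 2.21 2.19
65 2.48 2.25
70 2.74 2.28
75 3.02 2.29
80 3.29 2.28
85 3.56 2.24
90 3.82 2.18
95 4.08 2.1
```

View pics/s2.png

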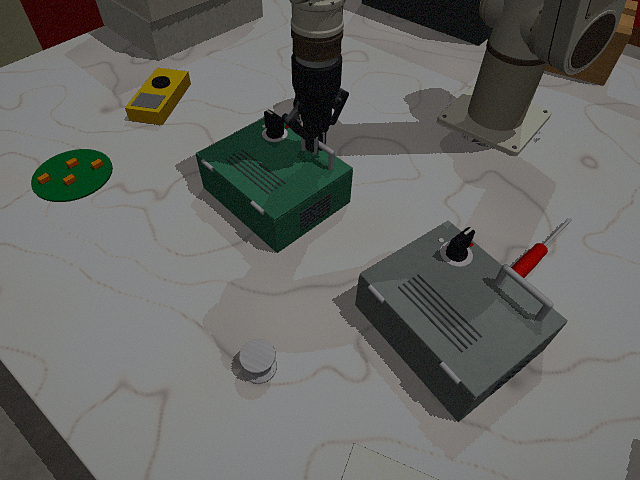

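The bar is gripped and the readings are low, so I'll follow the arc (forward is tool -y).

Request:
move_arm --motion '[[4,[0,-0.03,-0.13],0],[4,[0,-0.08,-0.26],0],[4,[0,-0.13,-0.38],0],[4,[0,-0.19,-0.51],0],[4,[0,-0.25,-0.63],0],[4,[0,-0.31,-0.75],0],[4,[0,-0.38,-0.87],0],[4,[0,-0.46,-0.98],0],[4,[0,-0.54,-1.09],0],[4,[0,-0.63,-1.19],0]]'

```text
clock: 9.3
eef_pos: [0.4747, -0.1585, 0.1623]
tool_rot: [-0.662, 0.749, 0.002, -0.002]
ft_force: [-7.4, -4.5, -3.1]
grip_width: 0.0079
```

```bash
python3 - <<'E'
from h import *
o=get_obs();print(o['eef_pos'],o['ft_force'],o['ft_torque'],o['grip_width'])
snap('scene','s3.png')
E
```

```text
[ 0.47471333 -0.15848002  0.16233818] [-7.39925116 -4.54766787 -3.07489534] [-0.69370934  1.70981405  0.13217723] 0.007869822942856297
```

View pics/s3.png

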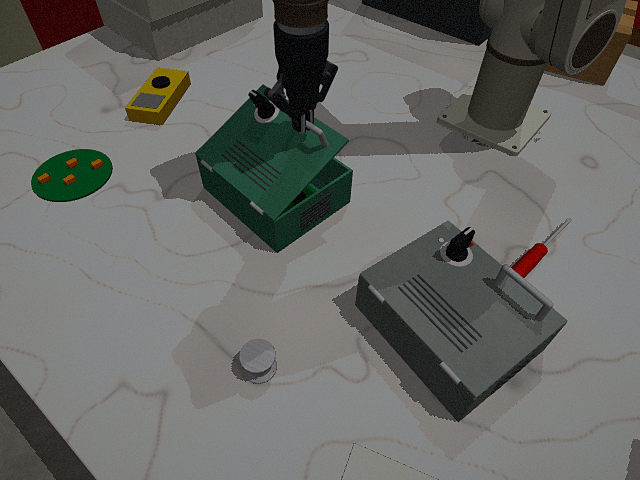

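The panel is about 25° open and the grip is holding. Continuing.

Request:
move_arm --motion '[[4,[0,-0.09,-0.1],0],[4,[0,-0.18,-0.2],0],[4,[0,-0.28,-0.29],0],[4,[0,-0.38,-0.38],0],[4,[0,-0.49,-0.47],0],[4,[0,-0.6,-0.55],0],[4,[0,-0.71,-0.62],0],[4,[0,-0.83,-0.69],0],[4,[0,-0.95,-0.76],0],[4,[0,-1.07,-0.82],0]]'

```text
clock: 10.35
eef_pos: [0.5268, -0.1646, 0.206]
tool_rot: [-0.662, 0.749, 0.002, -0.002]
ft_force: [-14.0, -0.8, 15.1]
grip_width: 0.0077
```

```bash
python3 - <<'E'
from h import *
o=get_obs();print(o['eef_pos'],o['ft_force'],o['ft_torque'],o['grip_width'],o['joint_pos'])
snap('scene','s4.png')
E
```

```text
[ 0.52679362 -0.16456071  0.20597452] [-13.95524256  -0.83232448  15.08173562] [-0.11213923  3.08459619  0.08832743] 0.007703622187581029 [-3.02134320e-01  3.59062758e-01  1.02266315e-01  1.31904487e+00
 -1.16889594e-03 -1.75037589e+00]
```

View pics/s4.png

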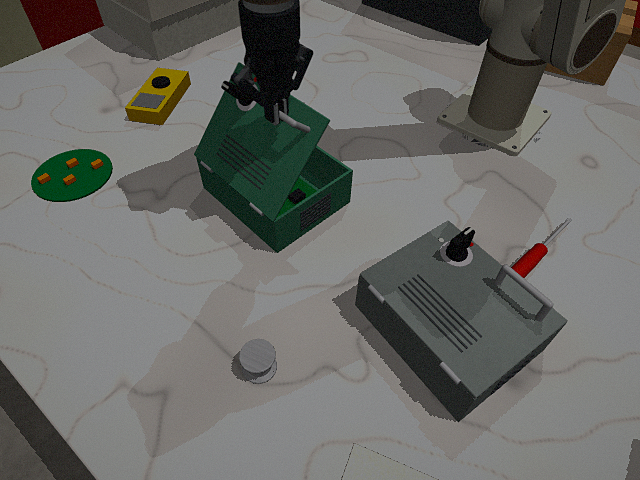

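The panel is about 50° open. The force is mostly radial (about 20 N outward), so I'll relieve it by raising the path a few mm.

Request:
move_arm --motion '[[4,[0,0.0,-0.06],0],[4,[0,-0.12,-0.12],0],[4,[0,-0.24,-0.17],0],[4,[0,-0.36,-0.21],0],[4,[0,-0.48,-0.25],0],[4,[0,-0.61,-0.28],0],[4,[0,-0.75,-0.31],0],[4,[0,-0.88,-0.33],0],[4,[0,-1.02,-0.34],0],[4,[0,-1.02,-0.34],0]]'

```text
clock: 11.4
eef_pos: [0.5813, -0.1709, 0.2229]
tool_rot: [-0.663, 0.749, -0.001, 0.001]
ft_force: [-3.8, -1.1, 6.3]
grip_width: 0.0081
```

```bash
python3 - <<'E'
from h import *
o=get_obs();print(o['eef_pos'],o['ft_force'],o['ft_torque'],o['grip_width'],o['joint_pos'])
snap('scene','s5.png')
E
```

```text
[ 0.58127326 -0.17091596  0.22291789] [-3.76266815 -1.08403508  6.28245571] [-0.23517161  1.16519869  0.09990582] 0.008108421801718295 [-2.86335935e-01  4.56843119e-01  2.93913696e-01  1.40598295e+00
  7.15745871e-04 -1.73532789e+00]
```

View pics/s5.png

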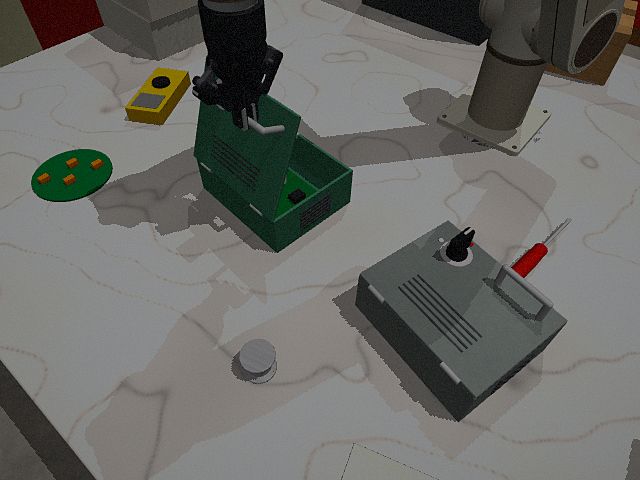

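Request:
move_arm --motion '[[4,[0,-0.12,-0.02],0],[4,[0,-0.25,-0.02],0],[4,[0,-0.37,-0.02],0],[4,[0,-0.5,-0.01],0],[4,[0,-0.63,0.0],0],[4,[0,-0.76,0.02],0],[4,[0,-0.89,0.04],0],[4,[0,-1.0,0.06],0],[4,[0,-1.1,0.09],0],[4,[0,-1.1,0.09],0]]'

```text
clock: 12.45
eef_pos: [0.6371, -0.1775, 0.2174]
tool_rot: [-0.663, 0.749, -0.001, 0.002]
ft_force: [-1.7, -0.1, 3.7]
grip_width: 0.0072
```

```bash
python3 - <<'E'
from h import *
o=get_obs();print(o['eef_pos'],o['ft_force'],o['ft_torque'],o['grip_width'],o['joint_pos'])
snap('scene','s6.png')
g=o['eef_pos']+[0,0,.0187]
y=-.117;M=np.array([[np.cos(y),-np.sin(y)],[np.sin(y),np.cos(y)]])
l=M.T@(g[:2]-[.4994,-.2095]);print('case',l,g[2]);print('angle',164.7-np.degrees(np.arctan2(g[2]-.0805,l[0]-.09)),np.hypot(g[2]-.0805,l[0]-.09))
E
```

```text
[ 0.63708393 -0.17746114  0.21741852] [-1.69246529 -0.14872955  3.68318802] [-0.05416832  0.27489994  0.071279  ] 0.007189585491941476 [-2.72381295e-01  5.78224631e-01  4.77260449e-01  1.46608440e+00
  1.55938155e-03 -1.72165821e+00]
case [0.13300263 0.04789211] 0.23611852426727895
angle 90.14726471206863 0.1614507698786772
```

View pics/s6.png

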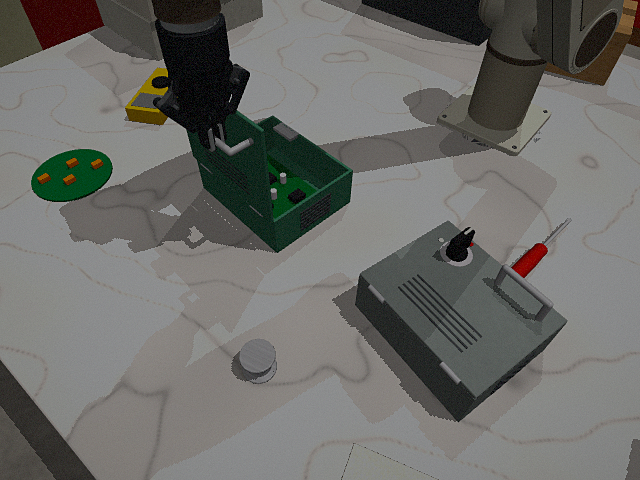

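The panel is upright by kinematics (about 90°) and in the picture. I'll release with a small opening, lift straight up and back away.

Request:
move_arm --motion '[[22,[0,0,0],0],[22,[0,0,0],0],[22,[0,0,0],0],[22,[0,0,0],0],[22,[0,0,-0.2],0],[22,[0,0,-0.5],0],[22,[0,0,-1.0],0],[22,[0,0,-1.6],0],[22,[0,0,-2.0],0],[22,[0,0,-2.0],0]]'

```text
clock: 13.5
eef_pos: [0.6359, -0.1785, 0.3194]
tool_rot: [-0.663, 0.749, -0.002, 0.001]
ft_force: [0.2, 0.2, -0.4]
grip_width: 0.0215
```

```bash
python3 - <<'E'
from h import *
o=get_obs();print(o['eef_pos'],o['ft_force'],o['grip_width'],o['joint_pos'])
snap('scene','s7.png')
E
```

```text
[ 0.63587551 -0.17849249  0.31941033] [ 0.20485417  0.21154443 -0.35527457] 0.021544638815881922 [-2.73448579e-01  5.88357648e-01  7.56144163e-01  1.73338416e+00
 -4.62139559e-04 -1.72177588e+00]
```

View pics/s7.png

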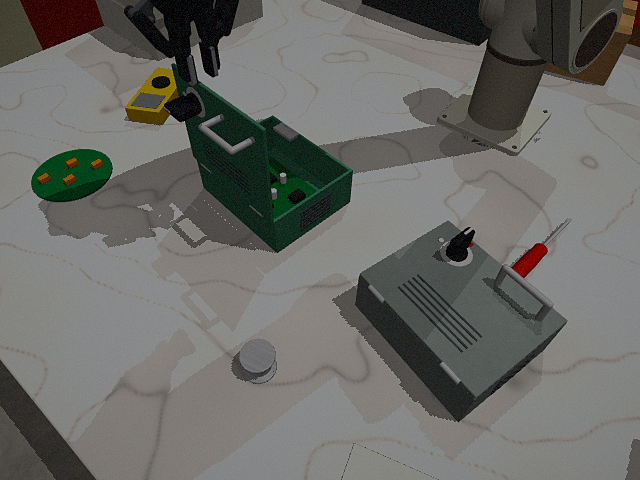

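The hand is free and clear, with the panel standing on its own. I'll back off towards the robot, above the panel edge.

Request:
move_arm --motion '[[22,[0,0.3,-0.2],0],[22,[0,0.9,-0.2],0],[22,[0,1.6,-0.2],0],[22,[0,2.3,-0.2],0],[22,[0,3.0,-0.2],0],[22,[0,3.8,-0.2],0],[22,[0,4.6,-0.2],0],[22,[0,5.2,-0.2],0],[22,[0,5.4,-0.2],0],[22,[0,5.4,-0.2],0]]'

```text
clock: 14.55
eef_pos: [0.366, -0.1448, 0.3251]
tool_rot: [-0.662, 0.749, 0.001, -0.0]
ft_force: [1.7, -0.1, 1.0]
grip_width: 0.0221
```

```bash
python3 - <<'E'
from h import *
o=get_obs();print(o['eef_pos'],o['ft_force'],o['joint_vel'].round(3),o['clock'])
snap('scene','s8.png')
c=snap('top','t8.png')
E
```

```text
[ 0.365964   -0.14478284  0.32509294] [ 1.66469788 -0.08318556  1.02093747] [ 0.011  0.046  0.053 -0.018  0.002  0.004] 14.55
```

View pics/s8.png

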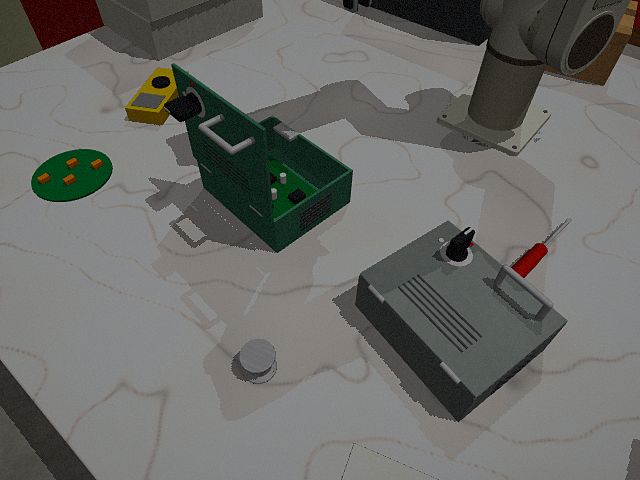

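View pics/t8.png

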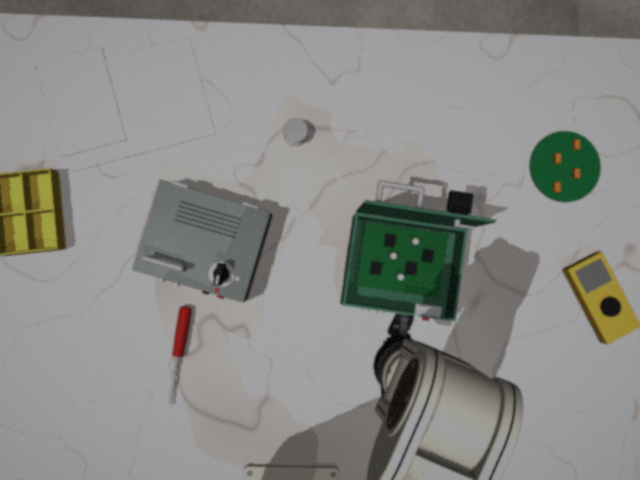

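```bash
python3 - <<'E'
from h import *
import pickle
c=pickle.load(open('top.pkl','rb'));y=-.117;M=np.array([[np.cos(y),-np.sin(y)],[np.sin(y),np.cos(y)]])
for p in[(365,202),(495,222)]:
    w=ray(c,*p,.26);print(w, M.T@(w[:2]-[.4994,-.2095]))
E
```

```text
[ 0.60225357 -0.11146206  0.26      ] [0.09070611 0.10937412]
[ 0.57605266 -0.32744859  0.26      ] [ 0.08989713 -0.1081943 ]
```

The top edge of the panel sits at case x ≈ +90 mm, straight above the hinge, so it is upright. Handing in.

```bash
python3 - <<'E'
from h import *
print(job_done()); print(get_obs()['clock'])
E
```

```text
the job is handed in; nothing more can be done
None
the job is handed in; nothing more can be done
```

The green instrument is open, and I handed the job in at about 14.7 s of the 42 s allowed.

- **Knob:** with the panel still shut, I gripped the wing and turned it anticlockwise about 84° to its stop. The wrist picture then showed the pointer on the white dot, with the wing at -97° in the world frame, in line with case -y.
- **Panel:** I gripped the bar and followed the hinge arc, let go, lifted the hand straight up and backed off towards the robot. After release, the panel's top edge lies at case x ≈ +90 mm, directly above the hinge, so it stands at about 90°. It showed no visible movement between the last pictures.
- **Grey instrument:** it was not touched and looks unchanged in the last top view.
- **Hand clear:** the last force readings were about 2 N or less, with nothing near the gripper.

**Disagreements:**
- At about 50° of swing the wrist force rose to about 20 N, mostly along the hinge radius. I raised the path a few mm and it dropped to about 7 N.
- At the end the computed bar radius was 161 mm instead of the expected 155 mm. I put this down to the bar slipping slightly in the pads, or to calibration error.
- The wrist and top cameras differed by about 3 mm on the knob's y position. The grasp was not affected.

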